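# Close a two-part casting mould and hold it shut

### The arm

A 6-joint arm with a two-finger parallel gripper is mounted at the origin on the work surface. World frame = base frame: x ahead of the robot, y to its left, z up, the work surface at z = 0. Lengths are in m, angles in degrees, forces in N, time in s.
With the tool pointing down it reaches from about 0.35 to 0.875 m from the base axis. Payload 4.2 kg.
Tool frame: the origin (TCP) lies midway between the tips of the shut fingers; the grasp point (between the pads) lies r.pinch_z behind it (r.pinch_z is the distance from the TCP to the grasp point, in m); z points along the fingers, y is the direction in which the jaws open and shut (so a half turn about z gives the same grasp; the last joint's range is limited). The gripper opens to 87 mm and grips with 3 to 60 N. Pads are 19 mm wide; open, the fingers measure 117 mm over their backs; the gripper's body (75 mm by 190 mm) begins 51 mm behind the grasp point.
Start: joints at [14.817, 22.042, 0.453, 0, -68.411, -14.817], TCP at [0.625, 0, 0.223] pointing down, gripper open.
Joint ranges: [-179.83, 179.83], [-69.29, 118.12], [-61.27, 80.66], [-181.25, 117.63], [-171.15, -9.14], [-177.46, 177.46]. Speed limits (degrees/s): [159.86, 159.86, 180, 180, 180, 180].

### API

Orientations are given as a 3x3 rotation matrix whose columns are the frame's x, y, z axes.
In Python, from station import r gives the robot as it stands. The module is installed in compiled form; this text tells all that it offers.
- The arm moves only by the tool play_rows, never from a script. Its argument "deltas" is a list of rows, each a list of 7 numbers: the shift along the tool's x, y, z in units of 25 mm (1.0 is 25 mm), then the turn, a rotation vector about the tool's x, y, z in units of 5 degrees (1.0 is 5 degrees), then the finger opening in mm, from 0 to 87. In form: [[tx, ty, tz, wx, wy, wz, fingers], ...]. A call has 1 to 12 rows; each row is the pose to reach, as a shift and turn from the pose commanded when the call began, along the tool's axes at that moment; what a row does not reach only later rows make up. A row lasts 1/10 s, in which the tool goes at most 50 mm and 8.59 degrees, less where a joint would pass 70% of its speed; a pose out of reach is approached as far as the arm can. A call with a gripper value outside its range is refused whole. The fingers move at their own pace and stop on an object; the grip force is fixed at half the most. Time passes only in rows, so rows that repeat a pose let the fingers close. It gives the time, the measured TCP pose, the force and the opening at its end, in the units of the state.
- r.sense(): the state, without advancing time (a new reading comes with each control period).
- r.capture(name): name is "scene" or "side" or "wrist"; returns a dict with "pixels" (400x640x3 uint8, red, green, blue), "camera_matrix" (3x3 intrinsics, pixels), "R" (3x3) and "t" (3): a world point X has camera coordinates R X + t; the wrist camera has in their place "T_tool_cam" (4x4, takes a point from camera to tool coordinates, whose origin is the TCP and whose axes are the flange's). Camera axes: x right, y down, z forward; pixel columns grow to the right and rows downward; lengths in m; the calibration is good to about 2 mm. A picture is of the moment at which its call begins: read the wrist's pose just before it. There is no depth.
- r.finish_job(): hands the job in, once; it reports no verdict.
Trained networks look in the newest picture that a camera, given by its name, has taken for a name from the list of things; names that differ only in an ending like _2 or _b are one class to them, and where a whole thing is asked for, a point or a joint stands for the part that bears it (a point fixed in the world has none). Each returns a list of dicts, best first, with "score" (0 to 1); they miss things now and then, are a little off and sometimes report something else, mostly with a low value. They report only what shows in the picture. A call takes as long as a camera call. They do not tell look-alikes from the thing itself.
- r.spot_in(camera, target): "centre" ([x, y, z] in m, in world coordinates, good to about 4 mm: the middle of the surface that is visible of it).
- r.cut_out(camera, target): "region" (400x640 bool, what is visible of it).
The state is a dict: "time_s": time; "joints": joint angles; "joint_velocities": joint speeds; "effort": joint torques, N m; "tcp_pos": TCP position; "ee_rot": TCP orientation; "wrist_force": force on the tool from outside, world axes, zero at the start; "moment": the same for the moment, N m; "gripper_width": opening from 0.0 (shut) to 1.0 (fully open).
Only numpy, scipy, OpenCV 4.12 (cv2) and the standard library are available. Lean on these libraries where they do the work, as an engineer would, in place of code of your own. Each camera call takes 0.05 s, during which the arm holds its last target.

### The job

Get the gel-casting mould on the bench ready for pouring: first lay the loose metal end bar on the ledge of the lower half, flush along the whole open front of the block and roughly centred on it, and let go of it. Then pick up the upper half by its handle, fit it over the two dowels and press it down against the sprung seal until the two halves are fully closed. Finish while still holding the handle and pressing the mould shut, with the bar still flush and the dropper bottle, the jar and the tray left where they are.

Things in the scene. Friction and masses are not known exactly. Their poses are not given: they have to be found in the camera images.
- lower: Lower mould half, fixed. z up, y along its 120 mm length, -x its open front. Origin on the bench midway between the dowels. Metal foot plate 8 mm thick, x -87 to 47, y -66 to 66 mm; on it a white block, x -45 to 45, y -60 to 60 mm, flat top (parting face) at z = 30 mm, its middle hollowed 72 mm wide and open to the front. A dark U-shaped sprung seal stands 5 mm proud of the side and back walls.
- front (a point): Middle of the block's open front, on the ledge: lower half's x = -45, y = 0, z = 8 mm; axes as the lower half's. The ledge is the bare foot plate that reaches 42 mm from here to -x, level, 132 mm wide (y). The block's front face, in the plane x = -45 mm, rises 22 mm above the ledge.
- dowel_left (a point): Tip of one upright steel dowel, at x = 0, y = +48 mm, z = 52 mm of the lower half. Both dowels are 10 mm in diameter up to z = 44 mm, then taper to 4 mm at the tip.
- dowel_right (a point): Tip of the other, equal dowel, at x = 0, y = -48 mm, z = 52 mm of the lower half.
- seal (a joint): How far the sprung seal is pushed down (m): 0 = free, top 5 mm above the parting face; 0.005 = level with it, halves fully closed. It yields from about 5 N, is level at about 7 N; the upper half's weight (1.5 to 3 N) does not move it, and it lifts the upper half again if the push ends. Once closed, the upper half lies hard on the block.
- upper_mid (a point): Loose upper half, flat on the bench, handle up: white plate 78 (x) by 120 (y) by 12 mm thick, through holes of 12 mm at x = 0, y = +-48 mm; on top a centred handle 20 (x) by 60 (y) by 36 mm tall. About 0.22 kg. Point on its centre line 24 mm above its underside; z up. Same after a half turn. On the lower half: over its origin, 54 mm above the bench when closed, 59 mm on the unpressed seal.
- bar_mid (a point): Loose metal end bar on the bench: straight bar 24 (x) by 120 (y) by 30 mm tall, on top a centred grip web 12 (x) by 50 (y) by 34 mm tall. About 0.29 kg. Point on its centre line 32 mm above its underside; z up. Same after a half turn: either long face may go against the block. Laid flush: x = -57, y = 0, z = 40 mm of the lower half.
- dropper: Bystander: small amber dropper bottle, 32 mm diameter, 75 mm tall, standing on the bench; origin under its centre. To be left alone.
- jar: Bystander: squat pale jar with a white lid, 52 mm diameter, 60 mm tall; origin under its centre. To be left alone.
- tray: Bystander: shallow white tray 80 by 150 mm, 18 mm tall; origin under its centre. To be left alone.
Things that resemble listed ones, but are neither listed nor needed, are in the scene too. Leave any pink or red look-alike of the part that bears upper_mid alone. Leave any blue or red look-alike of the part that bears bar_mid alone.

How it is judged (in metres and radians):
On the way, in this order (a step that is already met when the one before it is completed fails the run):
1. the end bar lies on the ledge flush against the block's open front and is let go (x of bar_mid in the frame of lower between -0.0595 and -0.0545 m and y of bar_mid in the frame of lower between -0.015 and 0.015 m and z of bar_mid in the frame of lower between 0.037 and 0.043 m and angle between the y axis of bar_mid and the y axis of lower, either way round below 0.035 rad and angle between bar_mid's own z axis and vertical below 0.05 rad and contact force between the fingers and bar below 0.3 N and linear speed of bar below 0.02 m/s), for 0.3 s.
2. the upper half is on both dowels (x of upper_mid in the frame of lower between -0.003 and 0.003 m and y of upper_mid in the frame of lower between -0.003 and 0.003 m and angle between the y axis of upper_mid and the y axis of lower, either way round below 0.05 rad and angle between upper_mid's own z axis and vertical below 0.05 rad and z of upper_mid in the frame of lower below 0.0605 m), for 0.1 s.
At the end, for the whole second after the job is handed in: Upper half on both dowels (3 mm, 0.05 rad, level), held by the fingers (over 3 N) and pressed to within 1.7 mm of closed, seal in at least 3.3 mm; end bar untouched on the ledge, within 2.5 mm of the front face, parallel to 0.035 rad, centred to 15 mm; bystanders within 30 mm (all of step 1 and x of upper_mid in the frame of lower between -0.003 and 0.003 m and y of upper_mid in the frame of lower between -0.003 and 0.003 m and angle between the y axis of upper_mid and the y axis of lower, either way round below 0.05 rad and angle between upper_mid's own z axis and vertical below 0.05 rad and z of upper_mid in the frame of lower below 0.0557 m and value of joint seal above 0.0033 m and contact force between the fingers and upper above 3 N and linear speed of upper below 0.02 m/s and distance of each of dropper, jar, tray from where it was at the start of the episode below 0.03 m); the arm keeps its last pose, push and grip.
It fails at once if a bottle, the jar or the tray is knocked over or pushed away (distance of any of dropper, jar, tray from where it was at the start of the episode above 0.03 m or angle between any of dropper, jar, tray's own z axis and vertical above 0.4 rad).
It also fails if it takes over 66 s, if anything falls off the work surface, if the arm or the gripper's body presses on something with over 40 N, if the wrist force passes 120 N, or if a joint passes its speed limit or range.

## Working session

There is one attempt and no reset: what is moved stays moved. The work goes in short steps, Python scripts to look and compute and a tool call to move; the robot and the scene stay as the last step left them, time stands still between calls to the robot, and variables do not carry over. Pictures are saved under pics/ and viewed, and the job is handed in when it is done.

Besides the shell and the picture viewer there is one more tool, called after "Call:" as name([rows], argument=value, ...), one row to a line, values as JSON. play_rows: Moves the arm, as the interface text tells. Its arguments: {"type":"object","properties":{"deltas":{"type":"array","items":{"type":"array","items":{"type":"number"}}}},"required":["deltas"]}

```bash
mkdir -p pics; ls; cat > h.py <<'E'
import numpy as np, cv2
from station import r
def save(n,p,s=1): cv2.imwrite('pics/'+n+'.png',cv2.cvtColor(p,cv2.COLOR_RGB2BGR))
E
python3 - <<'E'
from h import *
s=r.sense(); print({k:np.round(v,3).tolist() for k,v in s.items()}, r.pinch_z)
for c in ['scene','side','wrist']:
    d=r.capture(c); save('a_'+c,d['pixels']); np.savez('a_'+c+'.npz',**d)
    for t in ['lower','upper_mid','bar_mid','dropper','jar','tray','front','dowel_left','dowel_right','seal']:
        try: print(c,t,[(np.round(x['centre'],3).tolist(),round(x['score'],2)) for x in r.spot_in(c,t)])
        except Exception as e: print(c,t,e)
E
```

```text
pics
{'time_s': 0.0, 'joints': [14.817, 22.09, 0.382, -0.03, -68.411, -14.818], 'joint_velocities': [0.008, -0.025, -0.026, -0.042, -0.025, -0.115], 'effort': [0.001, -39.066, 18.74, 4.22, 0.011, -0.0], 'tcp_pos': [0.624, 0.0, 0.221], 'ee_rot': [[-0.0, -1.0, -0.002], [-1.0, 0.0, -0.0], [0.0, 0.002, -1.0]], 'wrist_force': [0.307, -0.437, -0.751], 'moment': [-0.01, 0.041, 0.005], 'gripper_width': 1.003} 0.0187
scene lower [([0.6, -0.012, 0.012], 0.76)]
scene upper_mid [([0.412, 0.343, 0.009], 0.66), ([0.58, 0.294, 0.01], 0.63), ([0.413, 0.143, 0.016], 0.5)]
scene bar_mid [([0.544, -0.323, 0.029], 0.95), ([0.701, -0.348, 0.032], 0.81)]
scene dropper [([0.735, 0.141, 0.045], 0.6)]
scene jar [([0.735, -0.133, 0.062], 0.56)]
scene tray [([0.749, 0.007, 0.006], 0.76)]
scene front [([0.601, -0.008, 0.012], 0.6)]
scene dowel_left [([0.599, -0.01, 0.014], 0.58)]
scene dowel_right [([0.6, -0.011, 0.016], 0.7)]
scene seal [([0.627, -0.015, 0.033], 0.56)]
side lower [([0.577, -0.011, 0.018], 0.78)]
side upper_mid [([0.385, 0.348, 0.01], 0.83), ([0.381, 0.154, 0.014], 0.63), ([0.56, 0.295, 0.009],
[... 336 characters left out ...]
0.582, -0.012, 0.011], 0.82)]
side dowel_right [([0.578, -0.014, 0.017], 0.66), ([0.56, 0.3, 0.015], 0.19)]
side seal [([0.621, -0.01, 0.033], 0.55), ([0.579, -0.01, 0.009], 0.23)]
wrist lower [([0.585, -0.011, 0.014], 0.87)]
wrist upper_mid [([0.433, 0.129, 0.013], 0.62), ([0.572, 0.246, 0.01], 0.53)]
wrist bar_mid []
wrist dropper [([0.723, 0.137, 0.023], 0.7), ([0.581, -0.01, 0.016], 0.17)]
wrist jar [([0.72, -0.123, 0.059], 0.67)]
wrist tray [([0.754, 0.005, 0.006], 0.59)]
wrist front [([0.589, -0.014, 0.016], 0.67)]
wrist dowel_left [([0.581, -0.011, 0.014], 0.8)]
wrist dowel_right [([0.588, -0.01, 0.01], 0.83), ([0.613, -0.014, 0.035], 0.28)]
wrist seal [([0.618, -0.015, 0.036], 0.57)]
```

View pics/a_scene.png

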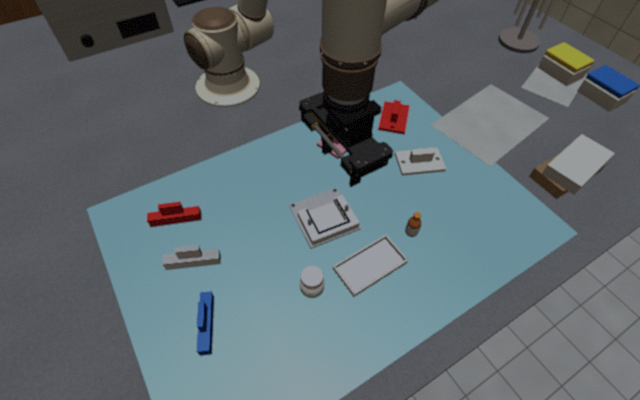

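View pics/a_side.png

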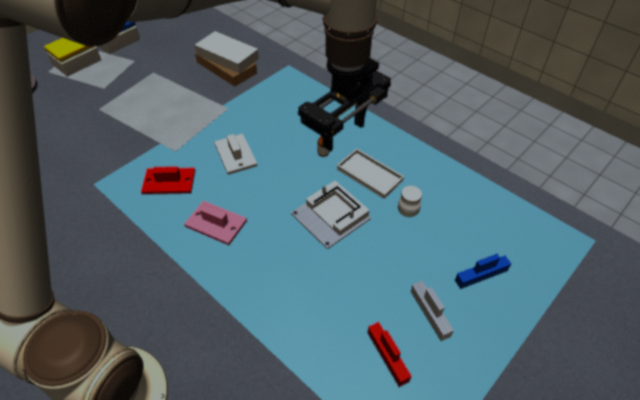

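View pics/a_wrist.png

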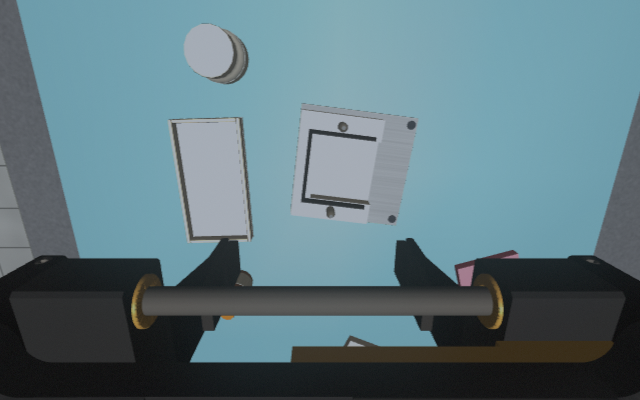

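The light-grey bar is at scene (191,258) and side (432,310). Red is at scene (174,213) and blue at (205,322), both look-alikes. The white upper half is at scene (420,160) and side (236,153). Red is at scene (395,117) and pink at side (215,222), again look-alikes. The lower half is at scene (325,217), with its ledge toward the robot. I'll fit coarse poses by silhouette and look at enlarged crops.

```bash
cat >> h.py <<'E'
from scipy.optimize import minimize
def box(x0,x1,y0,y1,z0,z1): return np.array([[x,y,z] for x in(x0,x1) for y in(y0,y1) for z in(z0,z1)],float)/1000
M={'bar':[box(-12,12,-60,60,0,30),box(-6,6,-25,25,30,64)],
 'upper':[box(-39,39,-60,60,0,12),box(-10,10,-30,30,12,48)],
 'lower':[box(-87,47,-66,66,0,8),box(-45,45,-60,60,8,30)]}
def proj(c,X):
    Y=X@c['R'].T+c['t']; uv=Y@c['camera_matrix'].T; return uv[:,:2]/uv[:,2:]
def place(X,p,z=0):
    a=p[2]; R=np.array([[np.cos(a),-np.sin(a),0],[np.sin(a),np.cos(a),0],[0,0,1]])
    return X@R.T+[p[0],p[1],z]
def wcam(d,s):  # world extrinsics of wrist camera
    T=np.array(d['T_tool_cam']); W=np.eye(4); W[:3,:3]=s['ee_rot']; W[:3,3]=s['tcp_pos']
    C=np.linalg.inv(W@T); return dict(pixels=d['pixels'],camera_matrix=np.array(d['camera_matrix']),R=C[:3,:3],t=C[:3,3])
def get(c,n):
    s=r.sense(); d=r.capture(c); 
    d=wcam(d,s) if c=='wrist' else {k:np.array(v) for k,v in d.items()}
    np.savez(n+'.npz',**d); save(n,d['pixels']); return d
def render(c,m,p,z=0,up=4):
    im=np.zeros((400*1,640*1),np.uint8)
    for b in M[m]:
        h=cv2.convexHull(np.round(proj(c,place(b,p,z))*16).astype(np.int32)); cv2.fillConvexPoly(im,h,255,cv2.LINE_AA,4)
    return im
def fit(m,views,p0,z=0):
    ms=[cv2.GaussianBlur(k.astype(np.float32),(0,0),1.) for _,k in views]
    def L(q):
        p=[p0[0]+q[0]*.01,p0[1]+q[1]*.01,p0[2]+q[2]*.1]
        return sum(np.abs(cv2.GaussianBlur(render(c,m,p,z).astype(np.float32)/255,(0,0),1.)-k).sum()/k.sum() for (c,_),k in zip(views,ms))
    o=minimize(L,[0,0,0],method='Nelder-Mead',options=dict(initial_simplex=[[0,0,0],[1.5,0,0],[0,1.5,0],[0,0,2]],maxiter=300))
    q=o.x; return np.array([p0[0]+q[0]*.01,p0[1]+q[1]*.01,p0[2]+q[2]*.1]),o.fun
def wire(c,im,m,p,z=0,s=1,off=(0,0),col=(255,0,0)):
    for b in M[m]:
        u=(proj(c,place(b,p,z))-off+.5)*s
        for i in range(8):
            for j in range(i):
                if bin(i^j).count('1')==1: cv2.line(im,tuple(np.round(u[i]).astype(int).tolist()),tuple(np.round(u[j]).astype(int).tolist()),col,1,cv2.LINE_AA)
E
python3 - <<'E'
from h import *
print(r.sense()['time_s'], np.round(r.capture('wrist')['T_tool_cam'],4))
D={c:get(c,'b_'+c) for c in ['scene','side','wrist']}
def mask(c,t,near,tol=60):
    for x in r.cut_out(c,t):
        k=np.array(x['region']); v,u=np.nonzero(k); 
        if np.hypot(u.mean()-near[0],v.mean()-near[1])<tol/3: print(c,t,'mask',round(u.mean()),round(v.mean()),k.sum()); return k
def best(m,v,x,y):
    return min((fit(m,v,[x,y,a]) for a in np.linspace(-1.5,1.5,7)),key=lambda t:t[1])
mk=[(D[c],mask(c,'bar_mid',n)) for c,n in [('scene',(191,258)),('side',(432,310))]]
v=[x for x in mk if x[1] is not None]; b=best('bar',v,.534,-.326); print('bar',b)
mk=[(D[c],mask(c,'upper_mid',n)) for c,n in [('scene',(420,160)),('side',(236,153))]]
v=[x for x in mk if x[1] is not None]; u=best('upper',v,.57,.294); print('upper',u)
mk=[(D[c],mask(c,'lower',n)) for c,n in [('scene',(325,217)),('side',(331,212)),('wrist',(350,165))]]
v=[x for x in mk if x[1] is not None]; l=min((fit('lower',v,[.6,-.01,a]) for a in(-.4,0,.4)),key=lambda t:t[1]); print('lower',l)
tiles=[]
for c,m,p,n in [('scene','bar',b,(191,258)),('side','bar',b,(432,310)),('scene','upper',u,(420,160)),('side','upper',u,(236,153)),('wrist','lower',l,(350,165)),('side','lower',l,(331,212))]:
    w,h=(66,50) ; s=4
    if c=='wrist': w,h,s=132,100,2
    o=np.array(n)-(w//2,h//2)
    im=cv2.resize(D[c]['pixels'][o[1]:o[1]+h,o[0]:o[0]+w],(264,200),interpolation=cv2.INTER_CUBIC).copy()
    wire(D[c],im,m,p[0],0,s,o); tiles.append(im)
save('c1',np.vstack([np.hstack(tiles[:3]),np.hstack(tiles[3:])]))
print(r.sense()['time_s'])
E
```

```text
1.65 [[-8.000e-04 -9.538e-01 -3.006e-01  8.200e-02]
 [ 1.000e+00 -9.000e-04  0.000e+00 -1.400e-03]
 [-3.000e-04 -3.006e-01  9.538e-01 -1.621e-01]
 [ 0.000e+00  0.000e+00  0.000e+00  1.000e+00]]
scene bar_mid mask 191 258 1069
side bar_mid mask 432 310 1175
bar (array([ 0.5370482 , -0.32120797, -0.45189257]), np.float64(0.20683720707893372))
scene upper_mid mask 420 162 1165
side upper_mid mask 236 154 1131
upper (array([ 0.56871134,  0.30856346, -0.41307423]), np.float64(0.1517512947320938))
scene lower mask 325 218 2661
side lower mask 336 200 98
wrist lower mask 351 164 12543
lower (array([ 0.64311872,  0.08526618, -2.31870226]), np.float64(27.15694808959961))
2.2
```

View pics/c1.png

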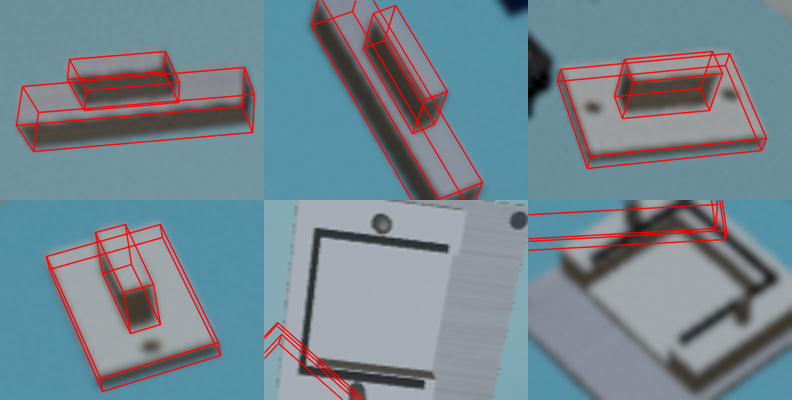

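The crops confirm the light-grey bar and the white plate with a grey handle. The outlines fit both. The lower-half fit was spoiled by a bad side mask (98 px), so I'll redo it without that view.

```bash
python3 - <<'E'
from h import *
D={c:dict(np.load(f'b_{c}.npz')) for c in ['scene','side','wrist']}
v=[(D[c],np.array(r.cut_out(c,'lower')[0]['region'])) for c in ('scene','wrist')]
for vv in (v,v[:1],v[1:]):
    l=min((fit('lower',vv,[.605,-.011,a]) for a in(-.2,0,.2)),key=lambda t:t[1]); print('lower',l)
    if vv is v: L=l[0]
tiles=[]
for c,n,w,h in [('wrist',(350,165),160,120),('scene',(325,217),80,60),('side',(331,212),80,60)]:
    s=400//w*1.; s=400/w
    o=np.array(n)-(w//2,h//2)
    im=cv2.resize(D[c]['pixels'][o[1]:o[1]+h,o[0]:o[0]+w],(400,300),interpolation=cv2.INTER_CUBIC).copy()
    wire(D[c],im,'lower',L,0,s,o)
    for y in(-48,48):
        u=(proj(D[c],place(np.array([[0,y,30],[0,y,52]])/1000,L))-o+.5)*s; cv2.line(im,*[tuple(np.int32(q).tolist()) for q in u],(0,0,255),1)
    tiles.append(im)
tiles.append(tiles[0]*0)
save('c2',np.vstack([np.hstack(tiles[:2]),np.hstack(tiles[2:])]))
E
```

```text
lower (array([ 0.60572644, -0.00771914, -0.12492896]), np.float64(0.0738552138209343))
lower (array([ 0.60564459, -0.00874395, -0.14554544]), np.float64(0.0472576729953289))
lower (array([ 0.6060128 , -0.00736142, -0.12067304]), np.float64(0.02165779285132885))
```

View pics/c2.png

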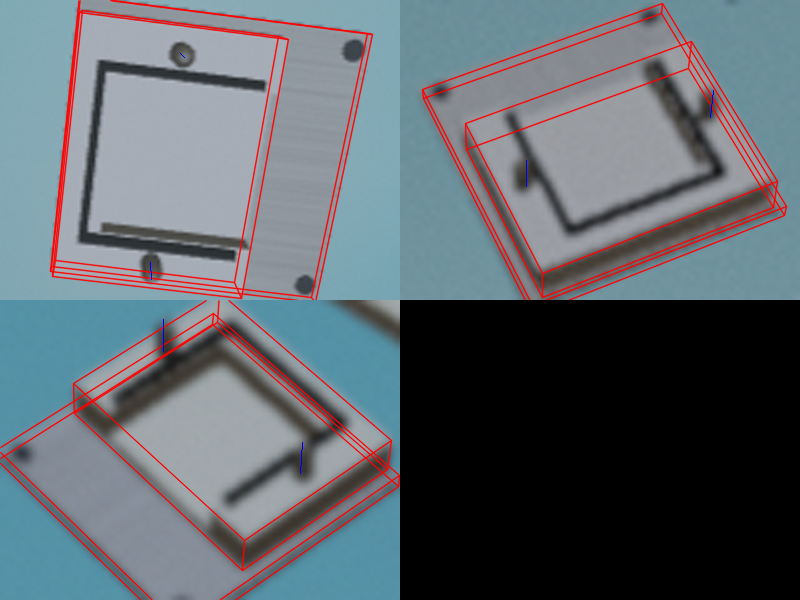

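Call:
play_rows([
  [2,0.6,0.5,0,0,0.8,60],
  [4,1.2,1,0,0,1.6,60],
  [6,1.7,1.5,0,0,2.4,60],
  [8,2.2,2,0,0,3.2,60],
  [10,2.8,2.6,0,0,4.2,60],
  [11.8,3.2,3,0,0,4.8,60],
  [12.84,3.48,3.3,0,0,5.18,60],
  [12.84,3.48,3.3,0,0,5.18,60],
  [12.84,3.48,3.3,0,0,5.18,60],
  [12.84,3.48,3.3,0,0,5.18,60],
])

```text
time_s: 3.3
tcp_pos: [0.5385, -0.3205, 0.1404]
ee_rot: [[-0.436, -0.9, 0.001], [-0.9, 0.436, -0.0], [-0.0, -0.001, -1.0]]
wrist_force: [1.0, -0.4, 0.0]
gripper_width: 0.693
```

```bash
cat >> h.py <<'E'
def look(name,m,t,p0,z=0,near=None):
    c=get('wrist',name); o=[np.array(x['region']) for x in r.cut_out('wrist',t)]
    print('masks',[(k.sum(),np.round(np.argwhere(k).mean(0)[::-1]).tolist()) for k in o])
    if not o: return c,None
    e=proj(c,place(M[m][0],p0,z)).mean(0)
    k=min(o,key=lambda k:np.hypot(*(np.argwhere(k).mean(0)[::-1]-e)))
    p,f=fit(m,[(c,k)],p0,z); print(m,np.round(p,4).tolist(),round(f,3)); im=c['pixels'].copy(); wire(c,im,m,p,z); save(name+'_w',im)
    return c,p
def state():
    s=r.sense(); print('t',s['time_s'],'tcp',np.round(s['tcp_pos'],4).tolist(),'F',np.round(s['wrist_force'],2).tolist(),'w',round(s['gripper_width'],3)); print(np.round(s['ee_rot'],4).tolist()); return s
def totool(d,s=None):
    s=s or r.sense(); return np.array(s['ee_rot']).T@np.array(d)/.025
E
python3 - <<'E'
from h import *
s=state()
c,p=look('d1','bar','bar_mid',[.537,-.321,-.452])
E
```

```text
t 3.3 tcp [0.5385, -0.3205, 0.1404] F [1.0, -0.39, 0.03] w 0.693
[[-0.436, -0.8999, 0.0007], [-0.8999, 0.436, -0.0002], [-0.0001, -0.0008, -1.0]]
masks [(np.int64(6940), [461.0, 132.0]), (np.int64(3483), [319.0, 189.0]), (np.int64(5204), [163.0, 234.0])]
bar [0.5371, -0.3202, -0.4384] 0.103
```

View pics/d1_w.png

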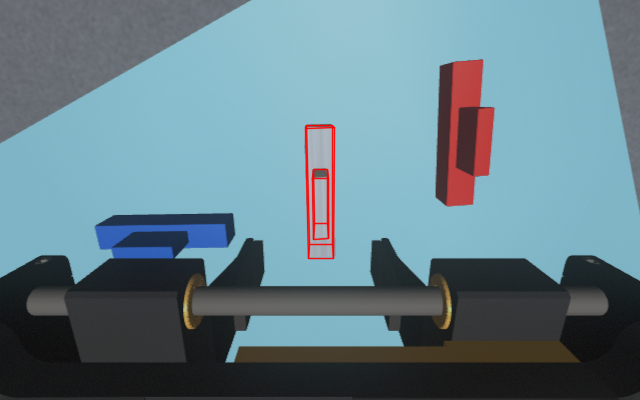

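The outline fits the grey bar (web at about 320,205), centred between the fingers. Red is at (461,132) and blue at (163,234), and I leave both. Descending on it.

Call:
play_rows([
  [0,0.05,1.5,0,0,-0.15,60],
  [0,0.05,2.8,0,0,-0.15,50],
  [0,0.05,3.8,0,0,-0.15,45],
  [0,0.05,4.2,0,0,-0.15,45],
  [0,0.05,4.2,0,0,-0.15,45],
  [0,0.05,4.2,0,0,-0.15,0],
  [0,0.05,4.2,0,0,-0.15,0],
  [0,0.05,4.2,0,0,-0.15,0],
  [0,0.05,4.2,0,0,-0.15,0],
  [0,0.05,4.2,0,0,-0.15,0],
  [0,0.05,4.2,0,0,-0.15,0],
  [0,0.05,4.2,0,0,-0.15,0],
])

```text
time_s: 4.6
tcp_pos: [0.5368, -0.3205, 0.0354]
ee_rot: [[-0.425, -0.905, -0.0], [-0.905, 0.425, -0.0], [0.0, 0.0, -1.0]]
wrist_force: [-1.5, 0.9, 3.2]
gripper_width: 0.134
```

Call:
play_rows([
  [0,0,-1.2,0,0,0,0],
  [0,0,-2.6,0,0,0,0],
  [-1.2,0.5,-3.4,0,0,-0.4,0],
  [-2.8,1.2,-3.4,0,0,-0.9,0],
  [-4.4,1.9,-3.4,0,0,-1.4,0],
  [-6,2.6,-3.4,0,0,-1.9,0],
  [-7.6,3.3,-3.4,0,0,-2.4,0],
  [-9.2,4,-3.4,0,0,-2.9,0],
  [-10.6,4.6,-3.4,0,0,-3.3,0],
  [-11.4,5,-3.4,0,0,-3.6,0],
  [-11.73,5.17,-3.4,0,0,-3.64,0],
  [-11.73,5.17,-3.4,0,0,-3.64,0],
])

```text
time_s: 5.8
tcp_pos: [0.5442, 0.0008, 0.1196]
ee_rot: [[-0.12, -0.993, -0.001], [-0.993, 0.12, -0.0], [0.0, 0.001, -1.0]]
wrist_force: [0.0, -0.6, -2.4]
gripper_width: 0.137
```

```bash
python3 - <<'E'
from h import *
s=state()
c,p=look('e1','lower','lower',[.606,-.0075,-.121])
im=c['pixels'].copy()
# bar where kinematics says, wire
a=np.arctan2(-s['ee_rot'][1][1],-s['ee_rot'][0][1]); print('yaw',a)
wire(c,im,'bar',[s['tcp_pos'][0],s['tcp_pos'][1],a],s['tcp_pos'][2]-.0355,col=(0,0,255)); wire(c,im,'lower',[.606,-.0075,-.121]); save('e1_x',im)
E
```

```text
t 5.8 tcp [0.5442, 0.0008, 0.1196] F [0.03, -0.56, -2.39] w 0.137
[[-0.1196, -0.9928, -0.0008], [-0.9928, 0.1196, -0.0], [0.0001, 0.0008, -1.0]]
masks [(np.int64(16715), [250.0, 183.0])]
lower [0.6059, -0.0073, -0.1268] 0.431
yaw -0.1199131483728343
```

View pics/e1_x.png

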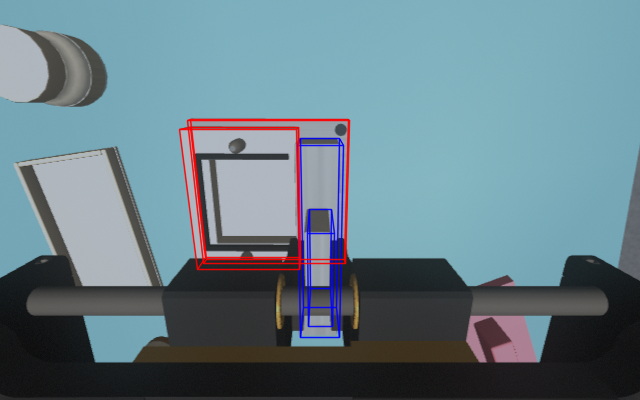

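The blue bar outline sits over the ledge with a small gap to the block. The far end at (320,140) matches the image. Lowering.

Call:
play_rows([
  [0,0,1,0,0,0,0],
  [0,0,2,0,0,0,0],
  [0,0,2.6,0,0,0,0],
  [0,0,2.9,0,0,0,0],
  [0,0,2.94,0,0,0,0],
  [0,0,2.97,0,0,0,0],
  [0,0,3,0,0,0,0],
  [0,0,3,0,0,0,0],
  [0,0,3,0,0,0,0],
])

```text
time_s: 6.8
tcp_pos: [0.5448, 0.0001, 0.0456]
ee_rot: [[-0.121, -0.993, 0.001], [-0.993, 0.121, 0.0], [-0.0, -0.001, -1.0]]
wrist_force: [0.2, 0.8, -2.1]
gripper_width: 0.138
```

Call:
play_rows([
  [0,0,0.03,0,0,0,0],
  [0,0,0.06,0,0,0,0],
  [0,0,0.08,0,0,0,0],
  [0,0,0.08,0,0,0,0],
])

```text
time_s: 7.2
tcp_pos: [0.5445, 0.0, 0.0434]
ee_rot: [[-0.121, -0.993, 0.0], [-0.993, 0.121, -0.0], [0.0, -0.0, -1.0]]
wrist_force: [-1.1, 0.2, 0.1]
gripper_width: 0.135
```

Call:
play_rows([
  [0,-0.05,0,0,0,0,0],
  [0,-0.1,0,0,0,0,0],
  [0,-0.14,0,0,0,0,0],
  [0,-0.17,0,0,0,0,0],
  [0,-0.17,0,0,0,0,0],
])

```text
time_s: 7.7
tcp_pos: [0.5477, -0.0006, 0.0434]
ee_rot: [[-0.121, -0.993, -0.002], [-0.993, 0.121, -0.0], [0.001, 0.002, -1.0]]
wrist_force: [-5.0, 1.7, 6.1]
gripper_width: 0.135
```

Call:
play_rows([
  [0,-0.03,-0.02,0,0,0,0],
  [0,-0.06,-0.03,0,0,0,0],
  [0,-0.08,-0.03,0,0,0,0],
  [0,-0.08,-0.03,0,0,0,0],
])

```text
time_s: 8.1
tcp_pos: [0.548, -0.0007, 0.0434]
ee_rot: [[-0.122, -0.992, -0.006], [-0.992, 0.122, -0.0], [0.001, 0.006, -1.0]]
wrist_force: [-7.4, 4.0, 5.8]
gripper_width: 0.133
```

```bash
python3 - <<'E'
from h import *
s=state(); c=get('side','f_side'); d=get('scene','f_scene')
for n,q,o in(('s',c,(331-50,212-37)),('c',d,(320-50,215-37))):
    pass
a=cv2.resize(c['pixels'][175:250,281:381],(400,300),interpolation=cv2.INTER_CUBIC)
b=cv2.resize(d['pixels'][165:240,270:370],(400,300),interpolation=cv2.INTER_CUBIC)
w=get('wrist','f_wrist')['pixels']
e=cv2.resize(w[100:300,180:480],(800,534)[0:2],interpolation=cv2.INTER_CUBIC)[:300]
save('f',np.vstack([np.hstack([a,b]),e]))
E
```

```text
t 8.1 tcp [0.548, -0.0007, 0.0434] F [-7.41, 3.98, 5.77] w 0.133
[[-0.1223, -0.9925, -0.0058], [-0.9925, 0.1223, -0.0001], [0.0008, 0.0058, -1.0]]
```

View pics/f.png

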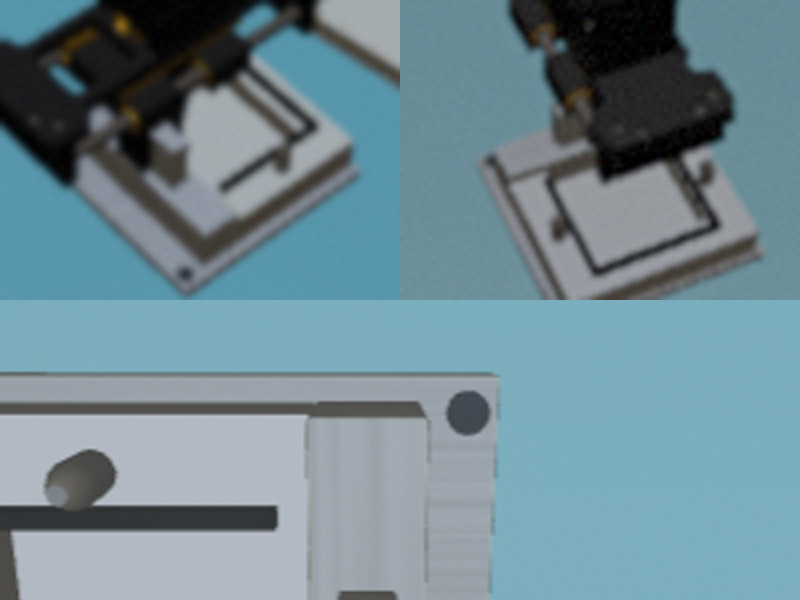

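The bar lies against the block in the wrist crop with no visible gap, near (308,415). Contact force is about 8 N. I'll ease the push and release.

Call:
play_rows([
  [0,0.05,-0.03,0,0,0,0],
  [0,0.05,-0.03,0,0,0,0],
  [0,0.05,-0.03,0,0,0,18],
  [0,0.05,-0.03,0,0,0,30],
  [0,0.05,-0.03,0,0,0,40],
  [0,0.05,-0.03,0,0,0,40],
  [0,0.05,-0.2,0,0,0,40],
  [0,0.05,-0.6,0,0,0,40],
  [0,0.05,-1.4,0,0,0,40],
  [0,0.05,-2.4,0,0,0,40],
  [0,0.05,-3.2,0,0,0,40],
  [0,0.05,-3.2,0,0,0,40],
])

```text
time_s: 9.45
tcp_pos: [0.552, -0.0002, 0.128]
ee_rot: [[-0.12, -0.993, 0.008], [-0.993, 0.12, 0.001], [-0.002, -0.008, -1.0]]
wrist_force: [-0.5, 0.6, -0.2]
gripper_width: 0.46
```

```bash
cat >> h.py <<'E'
def rel(l,p):
    a=l[2]; d=np.array(p[:2])-l[:2]; return np.round([1000*(np.cos(a)*d[0]+np.sin(a)*d[1]),1000*(-np.sin(a)*d[0]+np.cos(a)*d[1]),p[2]-a],3)
E
python3 - <<'E'
from h import *
s=state(); 
c,p=look('g1','bar','bar_mid',[.549,-.001,-.121],.008)
w=c['pixels']
save('g1_z',cv2.resize(w[60:300,150:450],(750,600),interpolation=cv2.INTER_CUBIC))
l=[.606,-.0075,-.121]; print(rel(l,p))
E
```

```text
t 9.45 tcp [0.552, -0.0002, 0.128] F [-0.54, 0.62, -0.18] w 0.46
[[-0.1201, -0.9927, 0.0084], [-0.9928, 0.1201, 0.0015], [-0.0024, -0.0081, -1.0]]
masks [(np.int64(4200), [323.0, 194.0])]
bar [0.5487, -0.0014, -0.1293] 0.056
[-5.7579e+01 -8.0700e-01 -8.0000e-03]
```

View pics/g1_z.png

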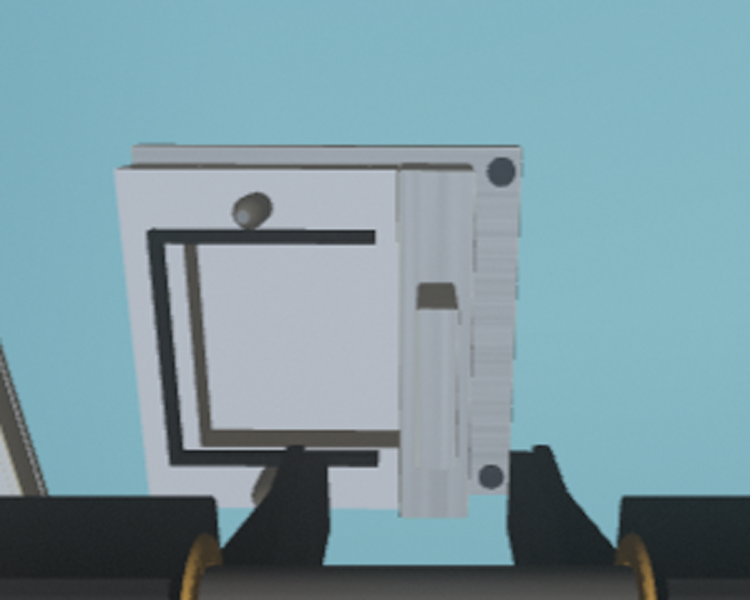

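Released: the seam at about (400,340) is closed and parallel, and the bar fit gives x −57.6 mm, y −0.8 mm. Next is the white upper half.

Call:
play_rows([
  [-1,0.1,-0.9,0,0,0.3,60],
  [-2.8,0.2,-0.9,0,0,0.7,60],
  [-4.6,0.3,-0.9,0,0,1.2,60],
  [-6.4,0.4,-0.9,0,0,1.7,60],
  [-8.2,0.55,-0.9,0,0,2.2,60],
  [-10,0.7,-0.9,0,0,2.7,60],
  [-11.4,0.8,-0.9,0,0,3.1,60],
  [-12.3,0.82,-0.9,0,0,3.36,60],
  [-12.3,0.82,-0.9,0,0,3.36,60],
  [-12.3,0.82,-0.9,0,0,3.36,60],
  [-12.3,0.82,-0.9,0,0,3.36,60],
])

```text
time_s: 10.65
tcp_pos: [0.5659, 0.3059, 0.1456]
ee_rot: [[-0.403, -0.915, -0.001], [-0.915, 0.403, -0.001], [0.002, 0.001, -1.0]]
wrist_force: [0.1, 0.5, -0.4]
gripper_width: 0.688
```

```bash
python3 - <<'E'
from h import *
s=state(); 
c,p=look('i1','upper','upper_mid',[.5687,.3086,-.413])
print('yaw',np.arctan2(-s['ee_rot'][1][1],-s['ee_rot'][0][1]), totool([p[0]-s['tcp_pos'][0],p[1]-s['tcp_pos'][1],0]))
E
```

```text
t 10.65 tcp [0.5659, 0.3059, 0.1456] F [0.06, 0.52, -0.36] w 0.688
[[-0.4034, -0.915, -0.0014], [-0.915, 0.4034, -0.0012], [0.0016, 0.0008, -1.0]]
masks [(np.int64(10863), [507.0, 166.0]), (np.int64(2699), [462.0, 18.0]), (np.int64(9876), [317.0, 191.0])]
upper [0.569, 0.3116, -0.4159] 0.037
yaw -0.41521627270166056 [-2.59351029e-01 -1.81322560e-02 -1.73508045e-04]
```

View pics/i1_w.png

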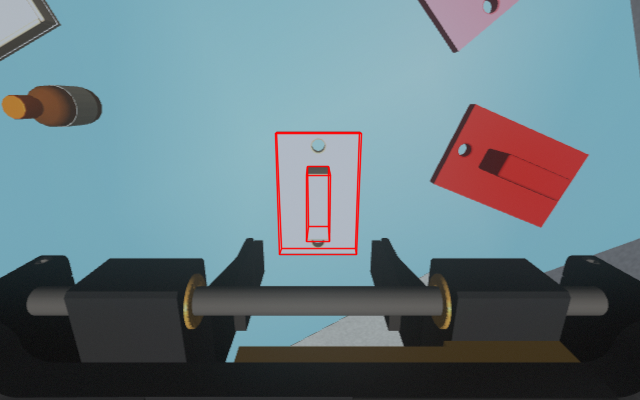

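The white plate fits the outline well (handle at 318,205). Red (507,166) and pink (462,18) are the look-alikes. Descending onto the handle and gripping.

Call:
play_rows([
  [-0.26,-0.02,1.5,0,0,0,60],
  [-0.26,-0.02,3,0,0,0,60],
  [-0.26,-0.02,4.4,0,0,0,60],
  [-0.26,-0.02,5,0,0,0,60],
  [-0.26,-0.02,5.12,0,0,0,60],
  [-0.26,-0.02,5.12,0,0,0,60],
  [-0.26,-0.02,5.12,0,0,0,0],
  [-0.26,-0.02,5.12,0,0,0,0],
  [-0.26,-0.02,5.12,0,0,0,0],
  [-0.26,-0.02,5.12,0,0,0,0],
  [-0.26,-0.02,5.12,0,0,0,0],
  [-0.26,-0.02,5.12,0,0,0,0],
])

```text
time_s: 11.95
tcp_pos: [0.5692, 0.3129, 0.0184]
ee_rot: [[-0.403, -0.915, -0.0], [-0.915, 0.403, 0.0], [0.0, 0.0, -1.0]]
wrist_force: [-2.6, 1.2, 1.2]
gripper_width: 0.231
```

Call:
play_rows([
  [0,0,-1.2,0,0,0,0],
  [0,0,-2.8,0,0,0,0],
  [1.2,-0.7,-4,0,0,-0.4,0],
  [2.7,-1.6,-4,0,0,-0.9,0],
  [4.2,-2.5,-4,0,0,-1.3,0],
  [5.7,-3.4,-4,0,0,-1.8,0],
  [7.2,-4.2,-4,0,0,-2.3,0],
  [8.7,-5.1,-4,0,0,-2.8,0],
  [10,-5.9,-4,0,0,-3.1,0],
  [10.8,-6.3,-4,0,0,-3.3,0],
  [11.09,-6.47,-4,0,0,-3.34,0],
  [11.09,-6.47,-4,0,0,-3.34,0],
])

```text
time_s: 13.15
tcp_pos: [0.6054, -0.007, 0.1177]
ee_rot: [[-0.125, -0.992, -0.001], [-0.992, 0.125, 0.0], [0.0, 0.001, -1.0]]
wrist_force: [0.0, 1.1, -1.9]
gripper_width: 0.222
```

```bash
python3 - <<'E'
from h import *
s=state(); c=get('wrist','k1'); w=c['pixels'].copy()
a=np.arctan2(-s['ee_rot'][1][1],-s['ee_rot'][0][1]); print('yaw',a)
q=np.array([*s['tcp_pos'][:2],a]); q[:2]-=.0013*np.array([-np.sin(a),np.cos(a)])
wire(c,w,'upper',q,s['tcp_pos'][2]-.0184,col=(0,0,255)); wire(c,w,'lower',[.6055,-.0073,-.124])
l=[.6055,-.0073,-.124]
for y in(48,-48):
    for z in (12,): 
        t=np.linspace(0,6.3,40); X=np.c_[6*np.cos(t),y+6*np.sin(t),z+0*t]/1000
        cv2.polylines(w,[np.round(proj(c,place(X,q,s['tcp_pos'][2]-.0184))).astype(np.int32)],True,(0,200,0),1)
save('k1_z',np.vstack([cv2.resize(w[80:300,150:450],(750,550),interpolation=cv2.INTER_CUBIC)]))
save('k1_r',cv2.resize(c['pixels'][90:290,170:430],(780,600),interpolation=cv2.INTER_CUBIC))
E
```

```text
t 13.15 tcp [0.6054, -0.007, 0.1177] F [0.03, 1.15, -1.87] w 0.222
[[-0.1249, -0.9922, -0.0012], [-0.9922, 0.1249, 0.0], [0.0001, 0.0012, -1.0]]
yaw -0.1252729223193929
```

View pics/k1_z.png

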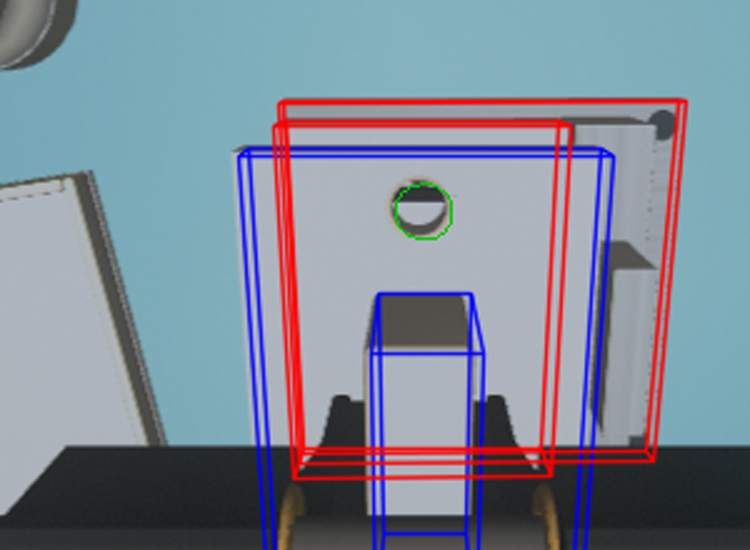

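View pics/k1_r.png

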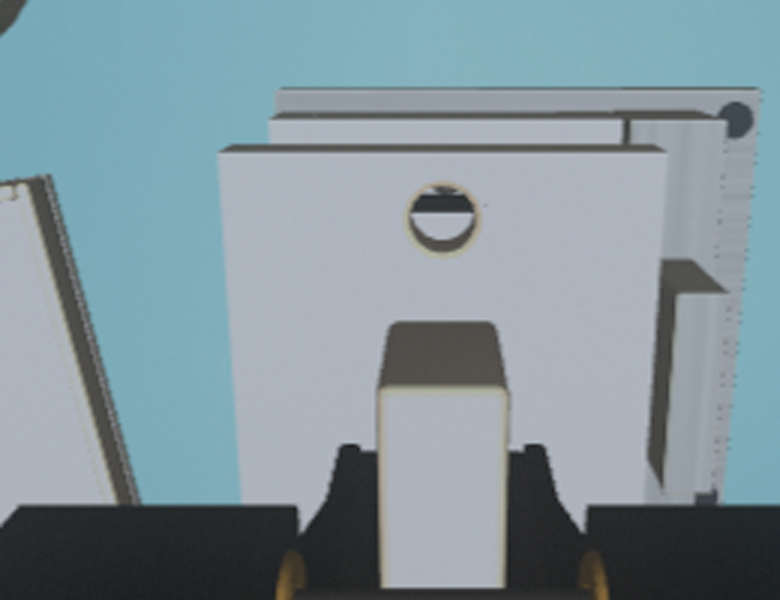

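The hole is at crop (442,218), and the real plate sits about 2.5 px left of the kinematic outline, so there is a small camera bias. I'll measure both parts in this same image so the bias cancels.

```bash
python3 - <<'E'
from h import *
from scipy.optimize import least_squares
c=dict(np.load('k1.npz')); s=r.sense()
S=lambda L: (np.array(L,float)+.5)/3-.5+[170,90]
def f(X,U,p0,z,free):
    X=np.array(X)/1000
    def res(q):
        return (proj(c,place(X,q[:3],q[3] if free else z))-U).ravel()
    o=least_squares(res,[*p0,z] if free else p0,x_scale=.01); return o.x,np.abs(o.fun).max()
u=f([(39,-60,12),(-39,-60,12),(0,-48,12),(10,-30,48),(-10,-30,48)],S([(220,152),(665,152),(442,218),(379,388),(507,388)]),[.605,-.007,-.125],.0993,True)
l=f([(45,-60,30),(-45,-60,30),(47,-66,8),(-87,-66,8)],S([(270,118),(627,118),(276,89),(760,89)]),[.605,-.007,-.125],0,False)
print(np.round(u[0],4),u[1]);print(np.round(l[0],4),l[1]); print('rel',rel(l[0][:3],u[0][:3]))
E
```

```text
[ 0.6063 -0.0087 -0.1262  0.0976] 1.14740568788568
[ 0.6051 -0.0078 -0.1264] 1.4593356815143466
rel [ 1.337 -0.751  0.   ]
```

Call:
play_rows([
  [-0.03,0.05,0.5,0,0,0,0],
  [-0.03,0.05,1,0,0,0,0],
  [-0.03,0.05,1.4,0,0,0,0],
  [-0.03,0.05,1.6,0,0,0,0],
  [-0.03,0.05,1.7,0,0,0,0],
  [-0.03,0.05,1.8,0,0,0,0],
  [-0.03,0.05,1.9,0,0,0,0],
  [-0.03,0.05,1.95,0,0,0,0],
  [-0.03,0.05,2,0,0,0,0],
])

```text
time_s: 14.1
tcp_pos: [0.6048, -0.0052, 0.0685]
ee_rot: [[-0.123, -0.992, 0.001], [-0.992, 0.123, 0.0], [-0.0, -0.001, -1.0]]
wrist_force: [0.3, 0.3, -2.6]
gripper_width: 0.228
```

```bash
python3 - <<'E'
from h import *
s=state(); c=get('wrist','m1'); d=get('side','m1s')
a=cv2.resize(c['pixels'][90:290,190:430],(480,400),interpolation=cv2.INTER_CUBIC)
b=cv2.resize(d['pixels'][170:250,290:354],(320,400),interpolation=cv2.INTER_CUBIC)
save('m1_z',np.hstack([a,b]))
E
```

```text
t 14.1 tcp [0.6048, -0.0052, 0.0685] F [0.28, 0.33, -2.63] w 0.228
[[-0.1228, -0.9924, 0.0006], [-0.9924, 0.1228, 0.0001], [-0.0002, -0.0006, -1.0]]
```

View pics/m1_z.png

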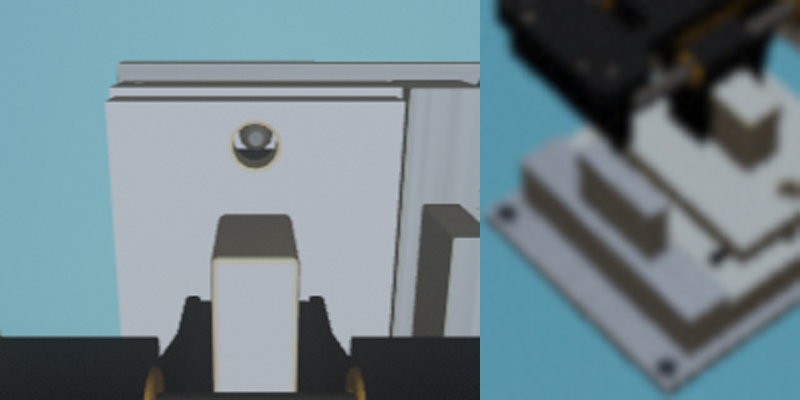

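The far dowel shows centred sideways in the hole at (256,137). Continuing down with force checks.

Call:
play_rows([
  [0,0,0.08,0,0,0,0],
  [0,0,0.16,0,0,0,0],
  [0,0,0.24,0,0,0,0],
  [0,0,0.32,0,0,0,0],
  [0,0,0.4,0,0,0,0],
  [0,0,0.4,0,0,0,0],
])

```text
time_s: 14.8
tcp_pos: [0.6044, -0.0052, 0.0579]
ee_rot: [[-0.123, -0.992, -0.001], [-0.992, 0.123, -0.0], [0.0, 0.001, -1.0]]
wrist_force: [0.2, -0.4, -2.3]
gripper_width: 0.23
```

Call:
play_rows([
  [0,0,0.06,0,0,0,0],
  [0,0,0.12,0,0,0,0],
  [0,0,0.17,0,0,0,0],
  [0,0,0.21,0,0,0,0],
  [0,0,0.21,0,0,0,0],
  [0,0,0.21,0,0,0,0],
])

```text
time_s: 15.4
tcp_pos: [0.6047, -0.0052, 0.0534]
ee_rot: [[-0.123, -0.992, 0.0], [-0.992, 0.123, -0.0], [0.0, -0.0, -1.0]]
wrist_force: [-1.1, 0.1, 0.8]
gripper_width: 0.227
```

Contact with the seal is at the expected height (TCP 0.0534). Pressing.

Call:
play_rows([
  [0,0,0.05,0,0,0,0],
  [0,0,0.1,0,0,0,0],
  [0,0,0.15,0,0,0,0],
  [0,0,0.2,0,0,0,0],
  [0,0,0.25,0,0,0,0],
  [0,0,0.3,0,0,0,0],
  [0,0,0.3,0,0,0,0],
  [0,0,0.3,0,0,0,0],
])

```text
time_s: 16.2
tcp_pos: [0.6047, -0.0052, 0.0483]
ee_rot: [[-0.122, -0.993, 0.001], [-0.993, 0.122, -0.0], [0.0, -0.001, -1.0]]
wrist_force: [-6.6, 2.3, 16.0]
gripper_width: 0.227
```

Call:
play_rows([
  [0,0,0.06,0,0,0,0],
  [0,0,0.1,0,0,0,0],
  [0,0,0.1,0,0,0,0],
  [0,0,0.1,0,0,0,0],
  [0,0,0.1,0,0,0,0],
])

```text
time_s: 16.7
tcp_pos: [0.6047, -0.0052, 0.0483]
ee_rot: [[-0.121, -0.993, 0.001], [-0.993, 0.121, -0.001], [0.001, -0.001, -1.0]]
wrist_force: [-10.1, 2.2, 28.6]
gripper_width: 0.226
```

```bash
python3 - <<'E'
from h import *
s=state(); c=get('wrist','n1'); d=get('side','n1s'); e=get('scene','n1c')
for cam in('scene','side','wrist'):
  for t in('dropper','jar','tray'): print(cam,t,[(np.round(x['centre'],3).tolist(),round(x['score'],2)) for x in r.spot_in(cam,t)[:1]])
l=[.6046,-.0073,-.124]; b=[*(np.array(l[:2])-.057*np.array([np.cos(l[2]),np.sin(l[2])])),l[2]]
di=d['pixels']; o=(281,170); im=cv2.resize(di[170:245,281:381],(400,300),interpolation=cv2.INTER_CUBIC); im2=im.copy()
wire(d,im2,'upper',l,.03,4,o); wire(d,im2,'bar',b,.008,4,o,(0,0,255))
a=cv2.resize(c['pixels'][90:240,200:400],(400,300),interpolation=cv2.INTER_CUBIC)
q=cv2.resize(e['pixels'][175:250,275:375],(400,300),interpolation=cv2.INTER_CUBIC)
save('n1_z',np.vstack([np.hstack([im,im2]),np.hstack([a,q])]))
E
```

```text
t 16.7 tcp [0.6047, -0.0052, 0.0483] F [-10.15, 2.24, 28.62] w 0.226
[[-0.1211, -0.9926, 0.0013], [-0.9926, 0.1211, -0.0009], [0.0008, -0.0014, -1.0]]
scene dropper [([0.735, 0.137, 0.046], 0.83)]
scene jar [([0.736, -0.131, 0.063], 0.93)]
scene tray [([0.751, 0.007, 0.007], 0.86)]
side dropper [([0.715, 0.144, 0.026], 0.6)]
side jar [([0.716, -0.132, 0.049], 0.9)]
side tray [([0.752, -0.02, 0.002], 0.79)]
wrist dropper []
wrist jar [([0.711, -0.124, 0.05], 0.8)]
wrist tray [([0.758, -0.022, 0.004], 0.78)]
```

View pics/n1_z.png

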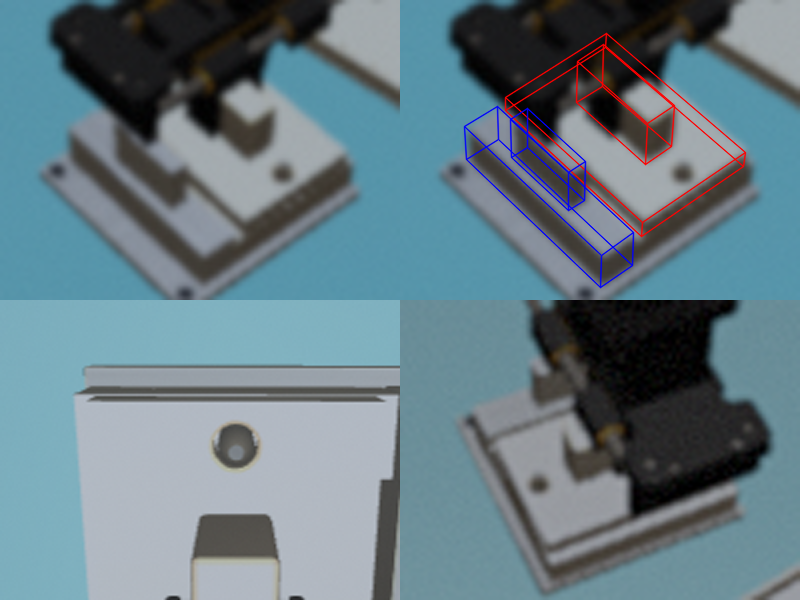

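TCP z stayed at 0.0483 while the force rose from 16 to 29 N, so the halves are hard closed. The side view shows the bar unmoved against the block and a dowel in the hole (235,445 lower-left crop). I'll ease the force slightly, let it settle, and hand in.

Call:
play_rows([
  [0,0.02,-0.05,0,0,0,0],
  [0,0.02,-0.05,0,0,0,0],
  [0,0.02,-0.05,0,0,0,0],
  [0,0.02,-0.05,0,0,0,0],
  [0,0.02,-0.05,0,0,0,0],
])

```text
time_s: 17.8
tcp_pos: [0.6048, -0.0052, 0.0483]
ee_rot: [[-0.121, -0.993, 0.002], [-0.993, 0.121, -0.001], [0.0, -0.002, -1.0]]
wrist_force: [-7.6, 1.5, 21.9]
gripper_width: 0.23
```

```bash
python3 - <<'E'
from h import *
print(r.finish_job()); state()
E
```

```text
the job is handed in; nothing more can be done
None
the job is handed in; nothing more can be done
```

The mould is set up as asked and I handed the job in at about 17.8 s, still gripping the handle and pressing the mould shut. The hand-in gives no verdict.

- **End bar:** I laid the grey bar on the ledge, pushed it against the block with about 8 N and let go. The fit afterwards gave x −57.6 mm, y −0.8 mm and 0.008 rad, all within the limits. The seam was closed in the wrist image. After pressing, I checked the bar only by eye in the side view, where it looked unmoved.
- **Upper half:** I gripped the white upper half, lined it up in a single wrist image (which cancelled a camera bias of about 1.4 mm) and lowered it over the dowels. It met the seal at TCP z 53.4 mm and stopped hard at 48.3 mm, 5.1 mm further down. That height held as the force rose from 16 N to 29 N. I then eased to about 22 N, with the gripper still on the handle.
- **Bystanders:** The dropper, jar and tray read within a few mm of their start positions in the scene camera. The side and wrist cameras put the tray centre 27–36 mm off in y. I put that down to the gripper hiding part of it, since the scene view shows no shift.
- **Other disagreements:**
    - One early fit of the lower half failed because of a bad side-camera mask; I redid it without that view.
    - The side-view outline of the bar at the end was about 1 pixel off.
    - A sideways force of about 8 N on the dowels remained at the end.

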